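# Centre the golden gourd on its plinth

### The arm

A 6-joint arm with a two-finger parallel gripper is mounted at the origin on a cart in front of the work surface, level with it; the furniture and walls round the work are solid. World frame = base frame: x ahead of the robot, y to its left, z up, the work surface at z = 0. Lengths are in m, angles in degrees, forces in N, time in s.
With the tool pointing down it reaches from about 0.35 to 0.875 m from the base axis. Payload 4.2 kg.
Tool frame: the origin (TCP) lies between the finger pads, 19 mm behind the fingertips; this is the grasp point; z points along the fingers, y is the line along which they close (so a half turn about z gives the same grasp; the last joint's range is limited). The gripper opens to 87 mm and grips with 3 to 60 N. Pads are 19 mm wide; open, the fingers measure 117 mm over their backs; the gripper's body (75 mm by 190 mm) begins 51 mm behind the grasp point.
Start: joints at [-58.98, 22.042, 0.453, 0, -68.411, -14.817], TCP at [0.174, -0.6, 0.241] pointing down, gripper open.
Joint ranges: [-179.83, 179.83], [-69.29, 118.12], [-61.27, 80.66], [-181.25, 117.63], [-171.15, -9.14], [-177.46, 177.46]. Speed limits (degrees/s): [159.86, 159.86, 180, 180, 180, 180].

### API

Orientations are given as a 3x3 rotation matrix whose columns are the frame's x, y, z axes.
In Python, from station import r gives the robot as it stands.
- The arm moves only by the shell command python3 -m pendant 'ROWS' [OPENING]. ROWS is JSON, a list of rows, each a list of 2 entries, a list of its own where there are three numbers: the shift along the tool's x, y, z in mm, then the turn, a rotation vector about the tool's x, y, z in rad. A call has 1 to 10 rows; each row is the pose to reach, as a shift and turn from the pose commanded when the call began, along the tool's axes at that moment; what a row does not reach only later rows make up. A row lasts 1/10 s, in which the tool goes at most 50 mm and 8.59 degrees, less where a joint would pass 70% of its speed; a pose out of reach is approached as far as the arm can. A call with a gripper value outside its range is refused whole. OPENING is the opening, from 0 (shut) to 1 (fully open), set as the call begins (- or left out, the last holds). The fingers move at their own pace and stop on an object; the grip force is fixed at half the most. Time passes only in rows, so rows that repeat a pose let the fingers close. It gives the time, the measured TCP pose, the force, the opening and the grip force at its end, in the units of the state.
- r.sense(): the state, without advancing time (a new reading comes with each control period).
- r.capture(name): name is "side" or "top"; returns a dict with "frame" (384x512x3 uint8, red, green, blue), "vertical_fov" (degrees; the focal length in pixels is half the picture's height over the tangent of half this angle, whatever the lens; pixels are square), "cx", "cy" (the principal point, pixels), "rvec" (rotation vector, rad) and "tvec" (3), from world to camera coordinates, as OpenCV has them. Camera axes: x right, y down, z forward; pixel columns grow to the right and rows downward; lengths in m; the calibration is good to about 2 mm. A picture is of the moment at which its call begins. There is no depth.
- r.finish_job(): hands the job in; it is judged then, once.
The state is a dict: "time_s": time; "joints": joint angles; "joint_velocities": joint speeds; "effort": joint torques, N m; "tcp_pos": TCP position; "ee_rot": TCP orientation; "wrist_force": force on the tool from outside, world axes, zero at the start; "moment": the same for the moment, N m; "gripper_width": opening from 0.0 (shut) to 1.0 (fully open); "gripper_force": force on a finger pad.
Only numpy, scipy, OpenCV 4.12 (cv2) and the standard library are available. Lean on these libraries where they do the work, as an engineer would, in place of code of your own. Each camera call takes 0.05 s, during which the arm holds its last target. There are 200 camera calls.

### The job

The golden gourd ornament has been knocked off-centre on its little round wooden plinth. Without gripping or lifting it, nudge it with light, slow touches low on its round belly, always from outside and never with the gourd between the fingers, until it stands upright in the middle of the plinth. Leave the plinth where it is, do not topple the gourd or strike it hard, do not disturb the jars, pot and can round about, and take the hand away when it is done.

Things in the scene. Friction and masses are not known exactly. Their poses are not given: they have to be found in the camera images.
- gourd: Gilded gourd ornament with two bulges, 156 mm tall, loose, 0.24 to 0.4 kg, standing 20 to 32 mm off-centre on the plinth. Origin: centre of the underside of its foot; z up its axis, x and y along the sides of the foot (52 mm square, 10 mm high). The head above the belly is 56 mm in diameter at 115 mm height, ending in a thin tip; pushed at the head it topples.
- gourd_belly (a point): Point on the gourd's axis at the widest height of its round belly, 46 mm above its origin. The belly is 82 mm in diameter there and spans 10 to 83 mm above the origin. Pushed slowly at this height or lower the gourd slides over the polished plinth (about 0.6 to 1.5 N) without tipping.
- plinth_centre (a point): Centre of the plinth's top face, where the middle of the gourd's foot belongs; z up. The plinth is a round dark wooden stand with a brass band, 40 mm high, 124 mm in diameter at its foot and 104 mm at its polished, slippery top (friction about 0.3); 1.25 kg, loose on the counter.
- plinth: The same plinth; origin at the centre of its underside on the counter, z up. The gourd stands off-centre towards the robot's right or away from it, where the counter is clear; fixed things to keep clear of are a power strip on a box (190 mm high) at the counter's front edge, x under 0.41, y from -0.19 to 0.05, and a lead hung over the counter left of and behind the plinth, 50 to 160 mm high.
- pepper_jar: Bystander: spice jar with black cap, 45 mm in diameter, 105 mm tall, loose, to the left of the plinth. Origin: centre of its underside.
- chilli_jar: Bystander: spice jar with black cap, 44 mm in diameter, 105 mm tall, loose, to the left of the plinth. Origin: centre of its underside.
- sauce_pot: Bystander: white and green tub with a flat foil lid, 99 mm in diameter, 128 mm tall, loose, farther to the right of the plinth. Origin: centre of its underside.
- drink_can: Bystander: blue drink can, 69 mm in diameter, 136 mm tall, loose, farther to the right of the plinth. Origin: centre of its underside.

How it is judged:
By the outcome, as a careful person would: the job done as asked, in the order asked, and still so for the second after the job is handed in, with the robot touching nothing.
It also fails if it takes over 40 s, if anything falls off the work surface, if the arm or the gripper's body presses on something with over 40 N, if the wrist force passes 120 N, or if a joint passes its speed limit or range.

## Working session

There is one attempt and no reset: what is moved stays moved. The work goes in short steps, Python scripts to look and compute and a shell command to move; the robot and the scene stay as the last step left them, time stands still between calls to the robot, and variables do not carry over. Pictures are saved under pics/ and viewed, at most 10 in all, crops included, and the job is handed in when it is done.

```bash
mkdir -p pics; ls
cat > h.py <<'E'
import numpy as np, cv2
from station import r
def cap(n,save=None):
    c=r.capture(n); f=c["frame"]; H=f.shape[0]
    fl=H/2/np.tan(np.radians(c["vertical_fov"])/2)
    K=np.array([[fl,0,c["cx"]],[0,fl,c["cy"]],[0,0,1.]])
    R=cv2.Rodrigues(np.array(c["rvec"],float))[0]; t=np.array(c["tvec"],float).ravel()
    if save: cv2.imwrite(save,f[:,:,::-1])
    return f,K,R,t
def back(K,R,t,uv,z):
    d=R.T@np.linalg.inv(K)@np.array([uv[0],uv[1],1.]); o=-R.T@t
    return o+d*(z-o[2])/d[2]
def proj(K,R,t,p):
    q=(R@np.asarray(p,float).T+t[:,None] if np.ndim(p)>1 else R@np.asarray(p,float)+t)
    q=K@q; return (q[:2]/q[2]).T
E
python3 - <<'E'
from h import *
a=[]
for n in("top","side"):
    f,K,R,t=cap(n); print(n,K[0,0],-R.T@t,R[2]); cv2.imwrite(f"pics/{n}0.png",cv2.resize(f[:,:,::-1],(800,600),interpolation=cv2.INTER_CUBIC))
s=r.sense(); print(s)
E
```

```text
pics
top 446.8559014196487 [-0.15730659 -0.01275158  0.99284721] [ 0.60485158 -0.20320524 -0.76997545]
side 372.69664507614095 [ 1.1750335 -0.0084266  0.6244419] [-0.71559468 -0.28778397 -0.63647831]
{'time_s': 0.1, 'joints': array([-5.89798936e+01,  2.20853068e+01,  3.87638800e-01, -2.67791377e-02,
       -6.84116700e+01, -1.48161643e+01]), 'joint_velocities': array([ 0.02407979, -0.07768521,  0.10223688,  0.13918362,  0.01544951,
        0.02581178]), 'effort': array([-6.97146625e-04, -3.91688418e+01,  1.87935430e+01,  4.23190445e+00,
        1.34996846e-02, -6.17565502e-05]), 'tcp_pos': array([ 0.1742876 , -0.59967737,  0.24027643]), 'ee_rot': array([[-9.60322557e-01, -2.78891041e-01, -6.10961697e-04],
       [-2.78891702e-01,  9.60320760e-01,  1.85932757e-03],
       [ 6.81693979e-05,  1.95594636e-03, -9.99998085e-01]]), 'wrist_force': array([ 0.01296937, -0.75250017, -0.63420578]), 'moment': array([ 0.0068014 ,  0.01752883, -0.01706376]), 'gripper_force': 0.0, 'gripper_width': 0.9985852833672452}
```

View pics/top0.png

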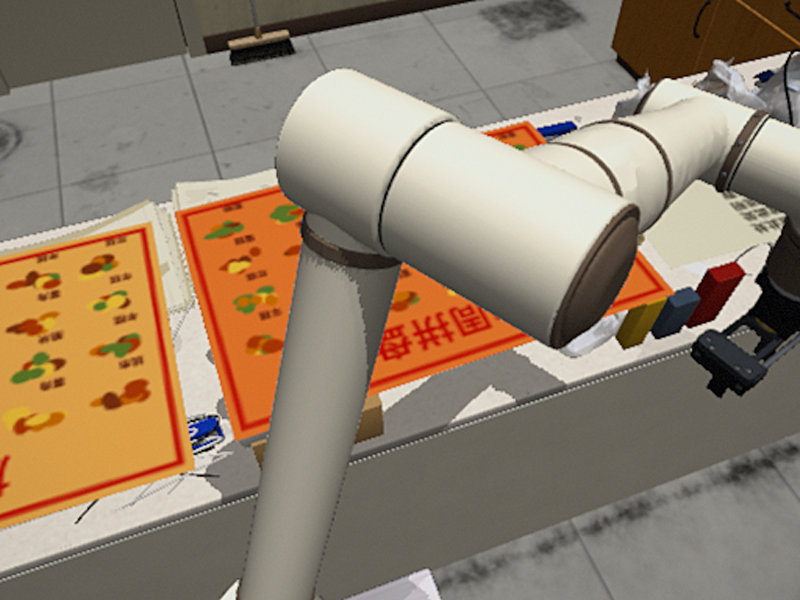

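View pics/side0.png

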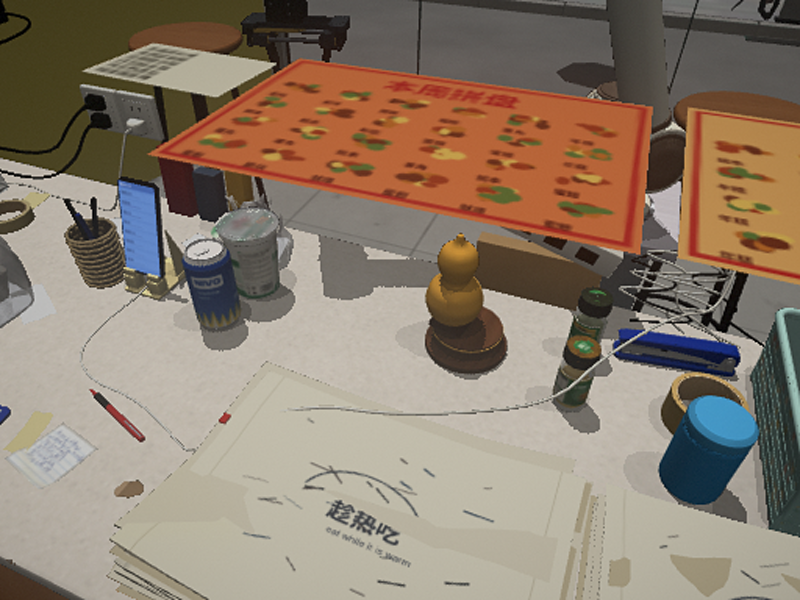

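The side picture shows the gourd (belly near 455,300 at 800-px scale), leaning towards image-left (the robot's right) on the plinth (centre near 466,340). The jars are at (580,350), and the can and pot at (215,290) and (250,255). The top camera is blocked by a board, so I'll triangulate the board and measure from the side.

Run:
```python
from h import *
ct=cap("top"); cs=cap("side")
def tri(a,b):
    P=[c[1]@np.c_[c[2],c[3]] for c in(ct,cs)]
    X=cv2.triangulatePoints(P[0],P[1],np.array(a,float)[:,None]*.64,np.array(b,float)[:,None]*.64).ravel(); X=X[:3]/X[3]
    return X.round(3), (proj(*ct[1:],X)/.64).round(), (proj(*cs[1:],X)/.64).round()
for a,b in [((675,290),(300,60)),((240,440),(650,105)),((540,122),(150,155)),((177,212),(640,250))]: print(a,b,tri(a,b))
f=cs[0]
hsv=cv2.cvtColor(f,cv2.COLOR_RGB2HSV)
c=f[140:245,250:350]
cv2.imwrite("pics/crop1.png",cv2.resize(c[:,:,::-1],(600,630)[:1]+(600,),interpolation=cv2.INTER_NEAREST) if 0 else cv2.resize(c[:,:,::-1],None,fx=5.7,fy=5.7,interpolation=cv2.INTER_CUBIC))
# rough
print("plinth base ~",back(*cs[1:],(466*.64,340*.64),0.02))
```

```text
(675, 290) (300, 60) (array([ 0.273, -0.543,  0.297]), array([673., 292.]), array([298.,  58.]))
(240, 440) (650, 105) (array([0.257, 0.031, 0.299]), array([239., 440.]), array([649., 105.]))
(540, 122) (150, 155) (array([ 0.657, -0.549,  0.293]), array([538., 125.]), array([146., 151.]))
(177, 212) (640, 250) (array([0.652, 0.041, 0.3  ]), array([175., 212.]), array([636., 249.]))
plinth base ~ [ 0.54902426 -0.13439975  0.02      ]
```

View pics/crop1.png

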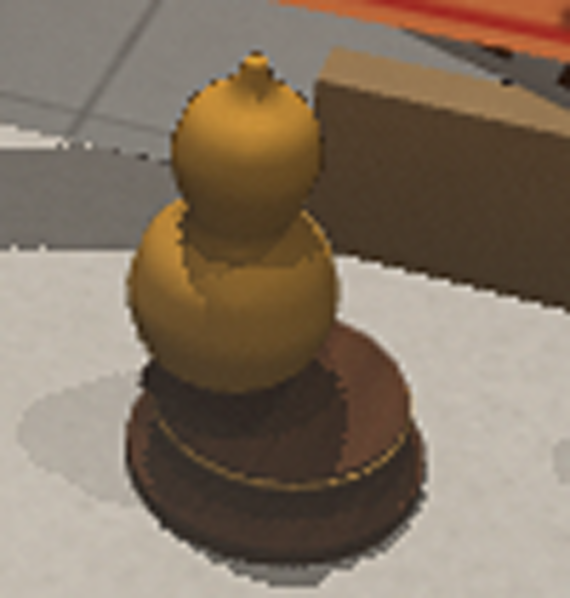

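The crop shows the gourd's belly between u=128 and 338 and its head between 172 and 320. The plinth's foot spans 127 to 425 with its bottom edge at v=560, so the gourd sits to the robot's right. A menu board lies flat at about z = 0.30 over the plinth. Next I'll fit the positions and locate the lead.

```bash
cat >> h.py <<'E'
from scipy.optimize import least_squares
th=np.linspace(0,2*np.pi,181)
def rev(prof):  # [(r,z)] -> points
    return np.concatenate([np.c_[r_*np.cos(th),r_*np.sin(th),0*th+z] for r_,z in prof])
ph=np.linspace(-np.pi/2,np.pi/2,41)
BEL=rev([(41*np.cos(p)/1e3,(46.5+36.5*np.sin(p))/1e3) for p in ph])
HEAD=rev([(28*np.cos(p)/1e3,(115+28*np.sin(p))/1e3) for p in ph])
def ext(cam,P,xyz):
    q=proj(*cam,P+np.asarray(xyz)); return np.array([q[:,0].min(),q[:,0].max(),q[:,1].max()])
E
python3 - <<'E'
from h import *
f,*cam=cap("side")
px=lambda x:(x+.5)/5.7-.5+250
py=lambda y:(y+.5)/5.7-.5+140
FOOT=rev([(.062,0)])
s=least_squares(lambda p:ext(cam,FOOT,[*p,0])-[px(127),px(425),py(560)],[.55,-.13]); print("plinth",s.x.round(4),s.fun.round(2))
TOP=rev([(.052,.04)])
q=proj(*cam,TOP+[*s.x,0]); print("pred top ext crop px",[(v+.5-o)*5.7 for v,o in((q[:,0].min(),250),(q[:,0].max(),250),(q[:,1].max(),140),(q[:,1].min(),140))])
def g(p):
    b=ext(cam,BEL,[*p,.04]);h=ext(cam,HEAD,[*p,.04]); return np.r_[b-[px(128),px(338),py(393)],h[:2]-[px(172),px(320)],proj(*cam,[*p,.196])[1]-py(55)]
k=least_squares(g,[.55,-.15]); print("gourd",k.x.round(4),k.fun.round(2),"off mm",((k.x-s.x)*1e3).round(1))
for uv in [(290,408),(350,412),(430,414),(500,408),(560,392),(620,358),(700,290)]:
    print(uv,[back(*cam,np.array(uv)*.64,z)[:2].round(3) for z in(0,.05,.1,.16)])
for n,uv in dict(can=(218,325),pot=(258,293),pep=(588,345),chi=(573,402)).items(): print(n,back(*cam,np.array(uv)*.64,0).round(3))
E
```

```text
plinth [ 0.5326 -0.1382] [ 0.15 -0.15  0.02]
pred top ext crop px [np.float64(157.4157529045896), np.float64(413.13983340490813), np.float64(471.26608565341934), np.float64(299.7022834768989)]
gourd [ 0.5407 -0.1618] [ 0.03 -0.23 -0.71 -0.12  0.3   0.79] off mm [  8.1 -23.6]
(290, 408) [array([ 0.749, -0.322]), array([ 0.783, -0.297]), array([ 0.817, -0.272]), array([ 0.858, -0.242])]
(350, 412) [array([ 0.724, -0.244]), array([ 0.76 , -0.225]), array([ 0.796, -0.206]), array([ 0.839, -0.184])]
(430, 414) [array([ 0.686, -0.143]), array([ 0.725, -0.132]), array([ 0.764, -0.121]), array([ 0.811, -0.108])]
(500, 408) [array([ 0.639, -0.058]), array([ 0.682, -0.054]), array([ 0.725, -0.05 ]), array([ 0.776, -0.045])]
(560, 392) [array([0.579, 0.013]), array([0.626, 0.011]), array([0.674, 0.01 ]), array([0.731, 0.008])]
(620, 358) [array([0.477, 0.085]), array([0.533, 0.078]), array([0.589, 0.07 ]), array([0.656, 0.061])]
(700, 290) [array([0.255, 0.197]), array([0.329, 0.18 ]), array([0.403, 0.164]), array([0.491, 0.144])]
can [ 0.647 -0.51   0.   ]
pot [ 0.554 -0.495  0.   ]
pep [0.467 0.037 0.   ]
chi [0.59  0.033 0.   ]
```

The plinth is at (0.533, -0.138) and the gourd at (0.541, -0.162). Its offset is (+8, -24) mm, about 25 mm, which agrees with the task. I'll shut the fingers, rise, and cross above the board to the gourd's right, stopping over it to test carefully whether it is solid.

```bash
python3 -m pendant '[[[0,0,-30],[0,0,0]],[[0,0,-70],[0,0,0]],[[-20,5,-110],[0,0,0]],[[-60,17,-125],[0,0,0]],[[-105,29,-130],[0,0,0]],[[-150,41,-130],[0,0,0]],[[-195,54,-130],[0,0,0]],[[-240,66,-130],[0,0,0]],[[-285,79,-130],[0,0,0]],[[-320,88,-130],[0,0,0]]]' 0
python3 -m pendant '[[[-40,12,0],[0,0,0]],[[-80,24,0],[0,0,0]],[[-115,34,0],[0,0,0]],[[-135,38,0],[0,0,0]],[[-140,39,0],[0,0,0]],[[-140,39,0],[0,0,0]]]'
python3 - <<'E'
from h import *
s=r.sense(); print(s["joints"].round(1),s["tcp_pos"].round(4),s["wrist_force"].round(2))
for n in("top","side"):
    f,*c=cap(n); cv2.imwrite(f"pics/{n}1.png",f[:,:,::-1])
a=cv2.imread("pics/top1.png");b=cv2.imread("pics/side1.png")
cv2.imwrite("pics/both1.png",cv2.resize(np.hstack([a,b]),(800,300),interpolation=cv2.INTER_AREA))
E
```

```text
time_s: 1.25
tcp_pos: [0.4591, -0.4245, 0.3711]
ee_rot: [[-0.96, -0.28, 0.0], [-0.28, 0.96, 0.0], [-0.0, 0.0, -1.0]]
wrist_force: [0.0, 0.1, 0.1]
gripper_width: 0.174
gripper_force: 0.0
time_s: 1.85
tcp_pos: [0.5811, -0.3494, 0.3705]
ee_rot: [[-0.96, -0.28, -0.001], [-0.28, 0.96, 0.0], [0.001, 0.001, -1.0]]
wrist_force: [-0.0, -0.2, 1.0]
gripper_width: 0.008
gripper_force: 0.0
[-17.4  24.9  22.9  -0.  -88.1 -56.4] [ 0.5811 -0.3494  0.3705] [-0.   -0.16  0.96]
```

View pics/both1.png

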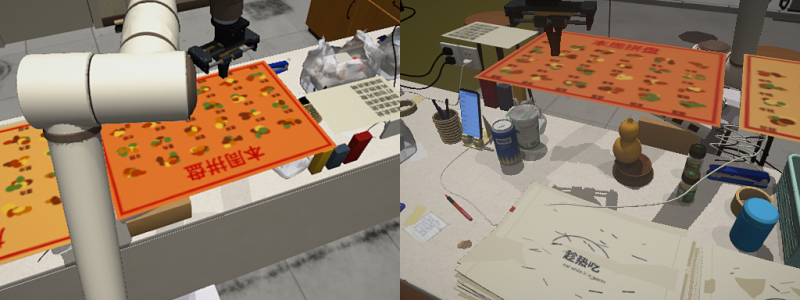

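The hand is over the board in both views (at about 550,30 in the side half). The board seems to cast no shadow on the counter. I'll lower the fingertips slowly to its height and feel for contact.

```bash
python3 -m pendant '[[[0,0,20],[0,0,0]],[[0,0,38],[0,0,0]],[[0,0,45],[0,0,0]],[[0,0,48],[0,0,0]],[[0,0,50],[0,0,0]],[[0,0,52],[0,0,0]],[[0,0,54],[0,0,0]],[[0,0,56],[0,0,0]],[[0,0,56],[0,0,0]]]'
python3 -m pendant '[[[0,0,2],[0,0,0]],[[0,0,4],[0,0,0]],[[0,0,6],[0,0,0]],[[0,0,6],[0,0,0]]]'
```

```text
time_s: 2.85
tcp_pos: [0.5807, -0.3497, 0.315]
ee_rot: [[-0.96, -0.279, -0.0], [-0.279, 0.96, 0.0], [0.0, 0.0, -1.0]]
wrist_force: [0.3, -0.7, -0.2]
gripper_width: 0.007
gripper_force: 0.0
time_s: 3.25
tcp_pos: [0.5806, -0.3497, 0.3087]
ee_rot: [[-0.96, -0.279, -0.001], [-0.279, 0.96, 0.0], [0.001, 0.001, -1.0]]
wrist_force: [0.2, -0.3, 0.6]
gripper_width: 0.007
gripper_force: 0.0
```

```bash
python3 -m pendant '[[[0,0,3],[0,0,0]],[[0,0,6],[0,0,0]],[[0,0,9],[0,0,0]],[[0,0,12],[0,0,0]],[[0,0,15],[0,0,0]],[[0,0,15],[0,0,0]]]'
python3 - <<'E'
from h import *
f,*c=cap("side"); print(f"tip px", proj(*c,[.5806,-.3497,.275]))
u,v=proj(*c,[.5806,-.3497,.3]).astype(int); k=f[max(0,v-70):v+90,u-110:u+110]; cv2.imwrite("pics/tip2.png",cv2.resize(k[:,:,::-1],None,fx=3,fy=3))
E
```

```text
time_s: 3.85
tcp_pos: [0.5805, -0.3497, 0.2935]
ee_rot: [[-0.96, -0.279, -0.001], [-0.279, 0.96, 0.001], [0.001, 0.001, -1.0]]
wrist_force: [-0.5, 0.3, -0.5]
gripper_width: 0.007
gripper_force: 0.0
tip px [201.81613598 106.93297854]
```

View pics/tip2.png

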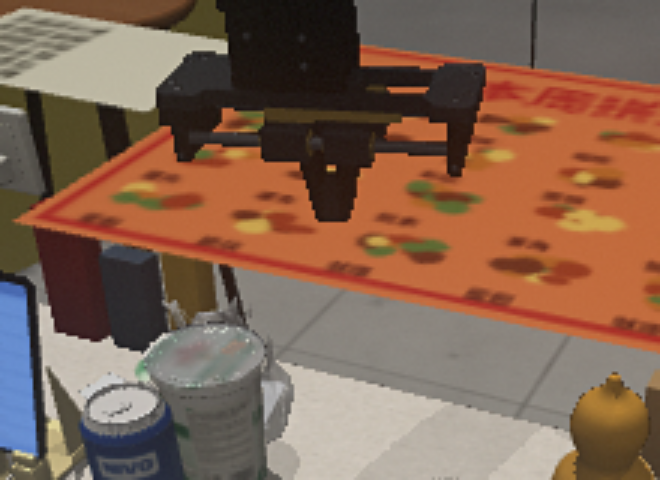

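The fingertips passed 20 mm below the board's height with no force, so it is only a visual screen and not an obstacle to contact. Next I'll turn so the hand leans away from the gourd, 40° about tool y. That way the tips lead, the body stays clear of the head, and the push is along (-0.325, 0.946).

```bash
python3 -m pendant '[[[0,0,0],[0,0,-0.1]],[[0,0,0],[0,0,-0.24]],[[0,0,0],[0,0,-0.38]],[[0,0,0],[0,0,-0.52]],[[0,0,0],[0,0,-0.66]],[[0,0,0],[0,0,-0.8]],[[0,0,0],[0,0,-0.94]],[[0,0,0],[0,0,-1.08]],[[0,0,0],[0,0,-1.22]],[[0,0,0],[0,0,-1.36]]]' 0 | grep -A1 tcp
python3 -m pendant '[[[0,0,0],[0,0,-0.14]],[[0,0,0],[0,0,-0.25]],[[0,0,0],[0,0,-0.25]]]' | grep -A1 tcp
python3 -m pendant '[[[-5,-2,0],[0,-0.1,0]],[[-15,-5,0],[0,-0.23,0]],[[-25,-10,0],[0,-0.36,0]],[[-35,-14,0],[0,-0.49,0]],[[-50,-18,0],[0,-0.61,0]],[[-60,-22,0],[0,-0.7,0]],[[-66,-24,0],[0,-0.7,0]],[[-66,-24,0],[0,-0.7,0]]]'
python3 -c "
from h import *
s=r.sense(); print(s['joints'].round(1),s['tcp_pos'].round(4)); g=np.array([.5407,-.1618]);p=np.array([-.325,.946]);d=s['tcp_pos'][:2]-g;print(-d@p,d@[-.946,-.325])"
```

```text
tcp_pos: [0.5808, -0.3499, 0.2945]
ee_rot: [[0.078, -0.997, 0.0], [-0.997, -0.078, -0.0], [0.0, -0.0, -1.0]]
tcp_pos: [0.5808, -0.3499, 0.2945]
ee_rot: [[0.316, -0.949, 0.0], [-0.949, -0.316, -0.0], [0.0, -0.0, -1.0]]
time_s: 6.0
tcp_pos: [0.5827, -0.2795, 0.294]
ee_rot: [[0.241, -0.949, -0.204], [-0.727, -0.316, 0.61], [-0.643, 0.001, -0.766]]
wrist_force: [0.6, -0.7, 0.4]
gripper_width: 0.01
gripper_force: 0.0
[ -25.3   38.7   38.1  -31.  -115.9   36.5] [ 0.5827 -0.2795  0.294 ]
0.1249775312148513 -0.0014813811048163318
```

```bash
python3 -m pendant '[[[10,0,12],[0,0,0]],[[28,0,33],[0,0,0]],[[46,0,55],[0,0,0]],[[64,0,77],[0,0,0]],[[82,0,98],[0,0,0]],[[100,0,120],[0,0,0]],[[116,0,139],[0,0,0]],[[127,0,152],[0,0,0]],[[133,0,159],[0,0,0]],[[133,0,159],[0,0,0]]]'
python3 -m pendant '[[[-8,0,6],[0,0,0]],[[-18,0,15],[0,0,0]],[[-27,0,23],[0,0,0]],[[-34,0,29],[0,0,0]],[[-38,0,32],[0,0,0]],[[-38,0,32],[0,0,0]]]'
python3 - <<'E'
from h import *
f,*c=cap("side"); k=f[130:265,205:385]; cv2.imwrite("pics/c3.png",cv2.resize(k[:,:,::-1],None,fx=4.4,fy=4.4,interpolation=cv2.INTER_CUBIC))
s=r.sense(); print(s['joints'].round(1),s['tcp_pos'].round(4)); g=np.array([.5407,-.1618]);p=np.array([-.325,.946]);d=s['tcp_pos'][:2]-g;print(-d@p,d@[-.946,-.325])
E
```

```text
time_s: 7.0
tcp_pos: [0.5819, -0.2786, 0.0859]
ee_rot: [[0.241, -0.948, -0.205], [-0.725, -0.317, 0.611], [-0.645, 0.002, -0.764]]
wrist_force: [-0.1, 0.2, -0.3]
gripper_width: 0.006
gripper_force: 0.0
time_s: 7.6
tcp_pos: [0.5667, -0.2312, 0.0877]
ee_rot: [[0.243, -0.948, -0.204], [-0.726, -0.317, 0.611], [-0.644, -0.001, -0.765]]
wrist_force: [0.5, -0.2, 0.4]
gripper_width: 0.007
gripper_force: 0.0
[-22.3  43.9  17.1 -29.2 -91.7  47.5] [ 0.5668 -0.2317  0.0874]
0.07459998187255694 -0.0019695239446768935
```

View pics/c3.png

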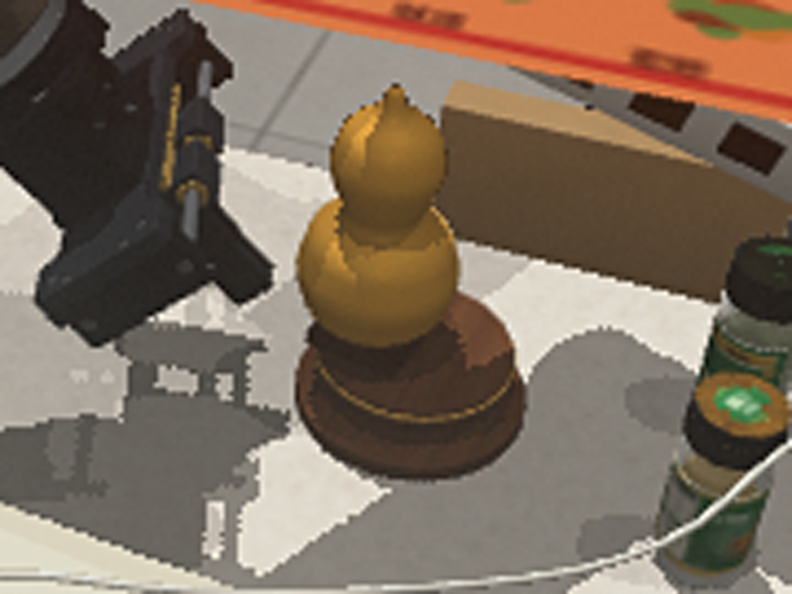

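The fingertips (at 272,270 in the crop) point at the lower belly's left edge (298,265) with about 15 mm of gap. The hand's body is well clear of the head. I'll close the gap, then push at 10 mm/s.

```bash
python3 -m pendant '[[[-2,1,2],[0,0,0]],[[-4,2,4],[0,0,0]],[[-6,2,5.5],[0,0,0]],[[-8,2,7],[0,0,0]],[[-9,2,7.7],[0,0,0]],[[-9,2,7.7],[0,0,0]]]' | grep -E "tcp|force"
python3 -m pendant '[[[-0.8,0,0.6],[0,0,0]],[[-1.5,0,1.3],[0,0,0]],[[-2.3,0,1.9],[0,0,0]],[[-3.1,0,2.6],[0,0,0]],[[-3.8,0,3.2],[0,0,0]],[[-4.6,0,3.9],[0,0,0]],[[-5.4,0,4.5],[0,0,0]],[[-6.1,0,5.1],[0,0,0]],[[-6.9,0,5.8],[0,0,0]],[[-7.7,0,6.4],[0,0,0]]]' | grep -E "tcp|force"
python3 -m pendant '[[[-0.8,0,0.6],[0,0,0]],[[-1.5,0,1.3],[0,0,0]],[[-2.3,0,1.9],[0,0,0]],[[-3.1,0,2.6],[0,0,0]],[[-3.8,0,3.2],[0,0,0]],[[-4.6,0,3.9],[0,0,0]],[[-5.4,0,4.5],[0,0,0]],[[-6.1,0,5.1],[0,0,0]],[[-6.1,0,5.1],[0,0,0]]]' | grep -E "tcp|force"
cat >> h.py <<'E'
def gold(f):
    h=cv2.cvtColor(f,cv2.COLOR_RGB2HSV); m=cv2.inRange(h,(12,130,40),(26,255,255)); m[:, :240]=0; m[:,345:]=0; m[:140]=0; m[245:]=0
    m=cv2.morphologyEx(m,cv2.MORPH_OPEN,np.ones((3,3),np.uint8))
    n,l,st,_=cv2.connectedComponentsWithStats(m); i=1+np.argmax(st[1:,4]); return (l==i)
def gourd(f,cam):
    m=gold(f); T=proj(*cam,[.54,-.15,.196]);
    from scipy.spatial import ConvexHull
    def mod(p):
        o=np.zeros(m.shape,np.float32)
        for P in(BEL,HEAD):
            q=proj(*cam,P+[*p,.04]); hp=cv2.convexHull(q.astype(np.float32)); cv2.fillConvexPoly(o,np.round(hp*16).astype(np.int32),1,cv2.LINE_AA,4) 
        return o
    mf=cv2.GaussianBlur(m.astype(np.float32),(0,0),1.5)
    from scipy.optimize import minimize
    s=minimize(lambda p:((cv2.GaussianBlur(mod(np.array(p)/1e3),(0,0),1.5)-mf)**2).sum(),[538,-150],method="Nelder-Mead",options=dict(initial_simplex=[[538,-150],[548,-150],[538,-165]]))
    return s.x,s.fun,m.sum()
E
python3 - <<'E'
from h import *
f,*c=cap("side"); print("now",gourd(f,c)); f0=cv2.resize(cv2.imread("pics/side0.png"),(512,384),interpolation=cv2.INTER_AREA)[:,:,::-1].copy(); print("initial",gourd(f0,c)); print("plinth 532.6 -138.2")
k=f[130:265,205:385]; cv2.imwrite("pics/c4.png",cv2.resize(k[:,:,::-1],None,fx=4.4,fy=4.4,interpolation=cv2.INTER_CUBIC))
E
```

```text
tcp_pos: [0.561, -0.2211, 0.0869]
wrist_force: [-0.5, -0.2, 0.1]
gripper_force: 0.0
tcp_pos: [0.5578, -0.2117, 0.087]
wrist_force: [0.2, -1.3, -0.0]
gripper_force: 0.7
tcp_pos: [0.5552, -0.204, 0.087]
wrist_force: [0.2, -0.6, 0.5]
gripper_force: 0.5
now (array([ 536.52834105, -148.90025496]), np.float64(7.326443195343018), np.int64(1546))
initial (array([ 534.72109246, -162.49557137]), np.float64(26.83033561706543), np.int64(1438))
plinth 532.6 -138.2
```

View pics/c4.png

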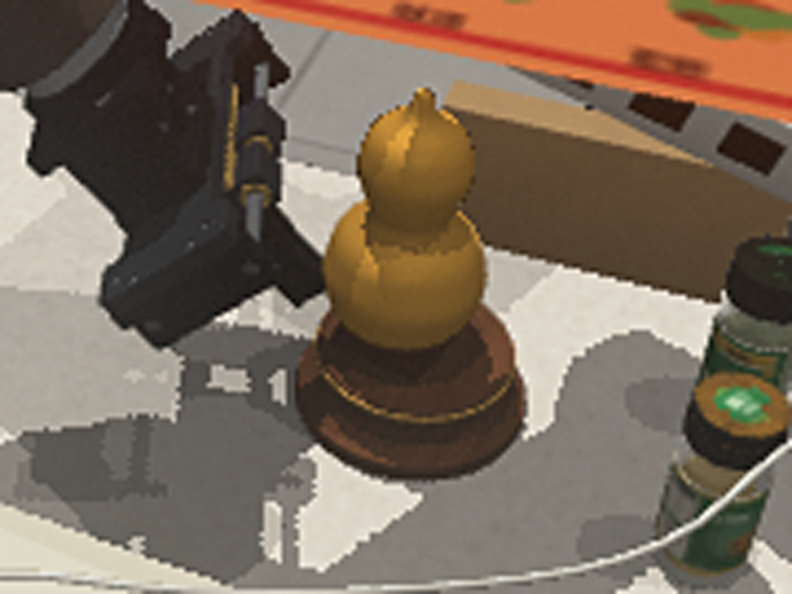

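The gourd has slid upright about 14 mm with a contact force of about 1 N. It now stands at about (0.536, -0.148), its belly now spanning u=323 to 486 over the plinth's 297 to 525. About 10 mm remain.

```bash
python3 -m pendant '[[[-0.8,0,0.6],[0,0,0]],[[-1.5,0,1.3],[0,0,0]],[[-2.3,0,1.9],[0,0,0]],[[-3.1,0,2.6],[0,0,0]],[[-3.8,0,3.2],[0,0,0]],[[-4.6,0,3.9],[0,0,0]],[[-5.4,0,4.5],[0,0,0]],[[-6.1,0,5.1],[0,0,0]],[[-6.9,0,5.8],[0,0,0]],[[-6.9,0,5.8],[0,0,0]]]' | grep -E "tcp|force"
python3 - <<'E'
from h import *
f,*c=cap("side"); g=gourd(f,c); print("now",g)
k=f[130:265,205:385]; k=cv2.resize(k[:,:,::-1],None,fx=4.4,fy=4.4,interpolation=cv2.INTER_CUBIC)
for P,o,col in((rev([(.062,0)]),[.533,-.1382,0],(255,0,0)),(rev([(.052,.04)]),[.533,-.1382,0],(255,255,0))):
    q=(proj(*c,P+o)-[205,130]+.5)*4.4-.5; cv2.polylines(k,[np.round(q).astype(np.int32)],True,col,1)
cv2.imwrite("pics/c5.png",k)
E
```

```text
tcp_pos: [0.5524, -0.1954, 0.087]
wrist_force: [-0.2, -0.4, -0.5]
gripper_force: 0.5
now (array([ 536.0141449, -140.1839447]), np.float64(8.472603797912598), np.int64(1554))
```

View pics/c5.png

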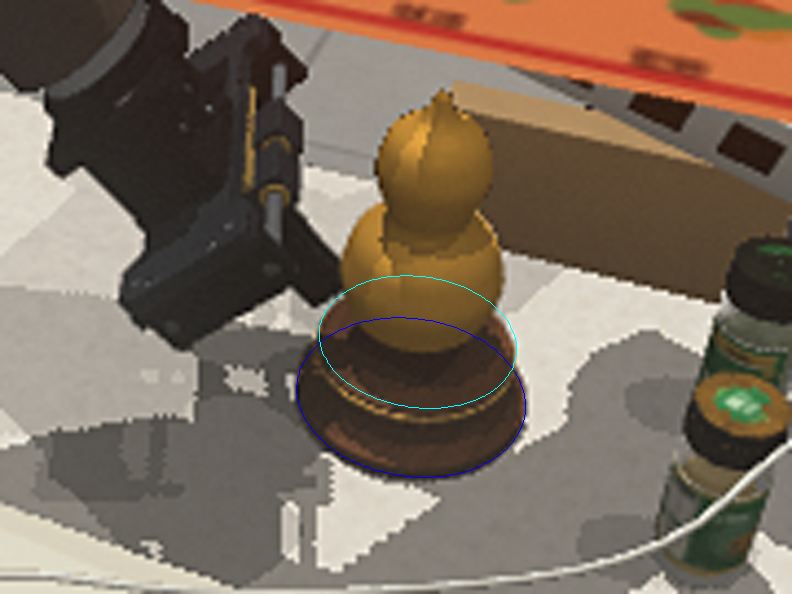

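The drawn rims lie on the plinth's edges (296 to 526), and the gourd at (0.536, -0.140) is within about 3.5 mm of its centre. One last nudge of 1.5 mm, then I'll back straight off and rise.

```bash
python3 -m pendant '[[[-0.6,0,0.5],[0,0,0]],[[-1.2,0,1],[0,0,0]],[[-1.2,0,1],[0,0,0]]]' | grep -E "tcp|force"
python3 -m pendant '[[[1,0,-0.8],[0,0,0]],[[4,0,-3],[0,0,0]],[[10,0,-8],[0,0,0]],[[18,0,-15],[0,0,0]],[[28,0,-23],[0,0,0]],[[38,0,-32],[0,0,0]],[[48,0,-40],[0,0,0]],[[54,0,-45],[0,0,0]],[[56,0,-47],[0,0,0]]]' | grep -E "tcp|force"
python3 -m pendant '[[[-8,0,-10],[0,0,0]],[[-25,0,-30],[0,0,0]],[[-45,0,-53],[0,0,0]],[[-65,0,-77],[0,0,0]],[[-85,0,-101],[0,0,0]],[[-105,0,-125],[0,0,0]],[[-120,0,-143],[0,0,0]],[[-129,0,-153],[0,0,0]],[[-129,0,-153],[0,0,0]],[[-129,0,-153],[0,0,0]]]' | grep -E "time|tcp|force"
python3 - <<'E'
from h import *
f,*c=cap("side"); g=gourd(f,c); print("now",g)
k=f[110:265,105:385]; cv2.imwrite("pics/c6.png",cv2.resize(k[:,:,::-1],None,fx=2.85,fy=2.85,interpolation=cv2.INTER_CUBIC))
E
```

```text
tcp_pos: [0.5519, -0.1941, 0.087]
wrist_force: [-0.6, -0.9, 0.2]
gripper_force: 0.6
tcp_pos: [0.5752, -0.2648, 0.0863]
wrist_force: [1.4, -0.2, -0.0]
gripper_force: 0.0
time_s: 13.45
tcp_pos: [0.5748, -0.2629, 0.2864]
wrist_force: [0.2, 0.3, 0.1]
gripper_force: 0.0
now (array([ 532.65165377, -139.245193  ]), np.float64(13.416383743286133), np.int64(1511))
```

View pics/c6.png

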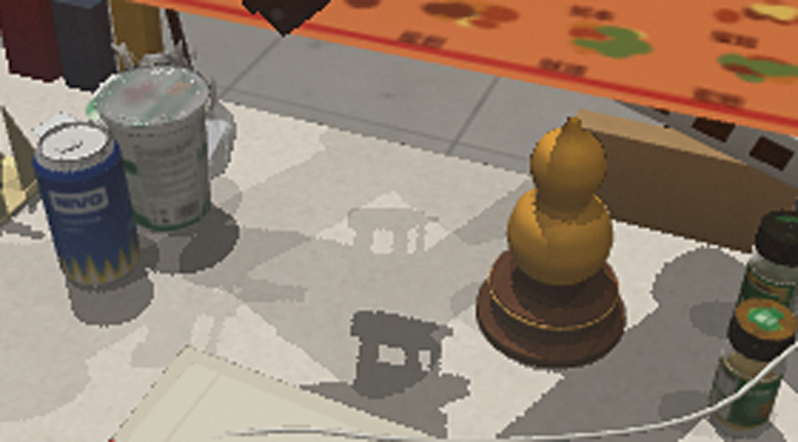

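The gourd stands upright at about (0.533, -0.139), roughly 1 mm from the plinth's centre (crop: gourd axis u≈562, plinth 477 to 625). The jars, pot and can look undisturbed. I'll take the hand further away and hand in.

```bash
python3 -m pendant '[[[0,0,-10],[0,0,0]],[[0,0,-30],[0,0,0]],[[0,0,-55],[0,0,0]],[[0,0,-80],[0,0,0]],[[0,0,-95],[0,0,0]],[[0,0,-100],[0,0,0]],[[0,0,-100],[0,0,0]]]' | grep -E "time|tcp|force"
python3 -c "
from station import r
print(r.finish_job())"
```

```text
time_s: 14.2
tcp_pos: [0.5956, -0.3248, 0.3619]
wrist_force: [1.2, 0.6, -0.3]
gripper_force: 0.0
the job is handed in; nothing more can be done
None
```

The gourd stands upright within about 1–2 mm of the plinth's centre by camera; I nudged it with ~1 N touches on the lower belly, withdrew the hand and handed in at 14.2 s with nothing else seen to move, though the hand did pass through the menu board pictured at z ≈ 0.30, which gave no contact force when I felt for it.

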